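# Prove a used chuck's taper: seat it, then drift it out

### The job

Check the taper of the round drill chuck from the wooden rack: stand its shank in the bench socket, seat it with a firm but gentle twisting push until its flange is down on the socket's face (do not ram it), and let go. Then, without pulling on the chuck, take the steel drift and drive it well through the slot under the chuck's tail until the wedge has lifted the chuck fully loose; leave the chuck standing there, raised on the drift, and disturb nothing else.

Things in the scene. Friction and masses are not known exactly. Their poses are not given: they have to be found in the camera images.
- chuck_center (a point): Drill chuck, 0.46 kg, thick round head of dark steel with bright rings, upright in one of the rack's two holes (the other holds a slim arbor, 20 mm body). Head 36 mm diameter, 42 mm of straight side to grip, topped by a 10 mm blunt cone. This point: on the axis, 29 mm above the flange's underside and 29 mm below the top. z up the axis.
- chuck_flange (a point): Centre of the underside of the chuck's flange (44 mm diameter, 6 mm thick, just below the head), where the shank begins; z up the axis. The shank is a round taper 52 mm long, 26 mm diameter here and 18.7 mm at its lower end, then a round tail 12 mm diameter.
- chuck_tail (a point): Lower end of the chuck's round tail, on the axis, 70 mm below the flange's underside.
- socket_mouth (a point): Centre of the socket's mouth on its top face, 115 mm above the table. An upright dark eight-sided steel sleeve, 50 mm wide; bore tapered to match the shank, 25 mm at the mouth, open below into the slot. z up, x along the slot. Under its own weight the chuck stops with its flange 5 to 9 mm above this face. Home: flange within 2 mm of the face, let go.
- socket (a joint): How far the socket is pressed down on its spring cushion (m), 0 at rest; about 4 N before it gives, then 3 N per mm. Pressing it more than 10 mm (about 30 N of push) is ramming. Taper self-holding, friction about 0.2: a push of 10 to 18 N brings the flange to the face only while the chuck is turned to and fro on its axis (swings of half a radian); unturned it sticks 3 mm or more short.
- base: Fixed grey base plate 160 (x, along the slot) x 110 x 8 mm; origin under its centre. On it, on four rubber springs, rides the socket's own plate, 130 x 90 x 12 mm, top 34 mm above the table.
- slot_floor (a point): Centre of the slot's floor (top of the socket's plate, 34 mm above the table), right under the mouth. The slot is a straight tunnel 18 mm wide, 33 mm high, 52 mm long, along this point's x, open at both ends: the drift may enter from either. With the chuck home its tail ends 11 mm above this floor.
- drift_butt (a point): Drift, 0.3 kg: bright wedge blade with a dark square butt, standing on its straight lower edge. This point: centre of the butt, 30 (x) x 24 (y) x 42 mm (z), 21 mm above the lower edge, which runs level under butt and blade. x points to the tip. Blade 10 mm thick, 155 mm ahead of this point; 22 mm high next to the butt.
- drift_tip (a point): Tip of the drift's blade, half-way up its 7 mm high end. From here back the upper edge rises 1 mm in 5 mm for 77 mm. On the slot's floor it meets the seated tail with the tip 20 to 25 mm past the socket's axis; a push of 5 to 15 N then lifts the chuck, loose and high enough (flange over 9 mm above the face, 11 at most) with the tip 75 to 85 mm past the axis.
- rack: Fixed wooden block 170 x 80 x 80 mm (x, y, z), holes 84 mm apart along its x, flanges resting on its top; origin under its centre, on the table.
Not all that is in view belongs to the job. Leave any red look-alike of the part that bears drift_butt alone.

How it is judged:
By the outcome, as a careful person would: the job done as asked, in the order asked, and still so for the second after the job is handed in, with the robot touching nothing.
It also fails if it takes over 72 s, if anything falls off the work surface, if the arm or the gripper's body presses on something with over 40 N, if the wrist force passes 120 N, or if a joint passes its speed limit or range.

### The arm

A 6-joint arm with a two-finger parallel gripper is mounted at the origin on the work surface. World frame = base frame: x ahead of the robot, y to its left, z up, the work surface at z = 0. Lengths are in mm, angles in rad, forces in N, time in s.
With the tool pointing down it reaches from about 275 to 1000 mm from the base axis. Payload 8.4 kg.
Tool frame: the origin (TCP) lies at the centre of the arm's flange, where the gripper is bolted on; the fingertips stand 173 mm ahead of it and the grasp point (between the pads) lies 155 mm ahead of it (tcp_to_tips is the distance from the TCP to the fingertips, in mm); z points along the fingers, x is the direction in which the jaws open and shut, and the axes are right-handed (so a half turn about z gives the same grasp; the last joint's range is limited). The gripper opens to 85 mm and grips with 20 to 120 N. Pads are 22 mm wide; open, the fingers measure 114 mm over their backs; the gripper's body (76 mm by 85 mm) begins 54 mm behind the grasp point. The pads swing forward as they close: fully open they stand 13 mm farther back than shut.
Start: joints at [-1.287, 0.353, 1.633, -0, 1.155, -0.002], TCP at [176.202, -599.652, 404.681] pointing down, gripper open.
Joint ranges: [-2.63, 2.63], [-0.92, 2.1], [0.06, 2.66], [-1.3, 4.44], [0, 2.69], [-3.02, 3.02]. Speed limits (rad/s): [2.22, 2.22, 2.79, 3.14, 3.14, 3.14].

### API

Orientations are given as [roll, pitch, yaw] about the fixed x, y, z axes, in that order (R = Rz(yaw) Ry(pitch) Rx(roll)).
In Python, from rig import sense, grab_frame, camera_info, sign_off, tcp_to_tips gives the robot as it stands.
- The arm moves only by the shell command python3 -m creep 'ROWS' [FORCE]. ROWS is text: rows parted by semicolons, each of 5 numbers parted by spaces: the opening in per cent of the stroke, from 0 (shut) to 100 (fully open), then the shift along the tool's x, y, z in cm, then the turn about the tool's z in degrees. In form: fingers tx ty tz roll; .... A call has 1 to 20 rows; each row is the pose to reach, as a shift and turn from the pose measured when the call began, along the tool's axes at that moment; what a row does not reach only later rows make up. A row lasts 1/10 s, in which the tool goes at most 50 mm and 8.59 degrees, less where a joint would pass 70% of its speed; a pose out of reach is approached as far as the arm can. A call with a gripper value outside its range is refused whole. The fingers move at their own pace and stop on an object; FORCE is the grip in N (left out, the last holds). Time passes only in rows, so rows that repeat a pose let the fingers close. It gives the time, the measured TCP pose, the force and the opening at its end, in the units of the state.
- sense(): the state, without advancing time (a new reading comes with each control period).
- grab_frame(name): name is "scene" or "top" or "wrist"; returns (picture, depth): 384x512x3 uint8, blue, green, red; 384x512 float32, mm along the optical axis (not along the pixel's ray), 0 where there is no reading.
- camera_info(name): a dict with "vertical_fov" (degrees; the focal length in pixels is half the picture's height over the tangent of half this angle, whatever the lens; pixels are square), "cx", "cy" (the principal point, pixels), "world_to_cam" (4x4, takes a point from world to camera coordinates). Camera axes: x right, y down, z forward; pixel columns grow to the right and rows downward; lengths in mm; the calibration is good to about 2 mm. A picture is of the moment at which its call begins: read the wrist's pose just before it. camera_info takes no time and is no camera call; for the wrist camera it gives the pose at the moment of the call.
- sign_off(): hands the job in, once; it reports no verdict.
The state is a dict: "clock": time; "qpos": joint angles; "qvel": joint speeds; "joint_efforts": joint torques, N m; "eef_pos": TCP position; "tcp_rot": TCP orientation; "contact_force": force on the tool from outside, world axes, zero at the start; "wrist_torque": the same for the moment, N m; "opening": opening from 0.0 (shut) to 1.0 (fully open).
Only numpy, scipy, OpenCV 4.12 (cv2) and the standard library are available. Lean on these libraries where they do the work, as an engineer would, in place of code of your own. Each camera call takes 0.05 s, during which the arm holds its last target.

## Working session

There is one attempt and no reset: what is moved stays moved. The work goes in short steps, Python scripts to look and compute and a shell command to move; the robot and the scene stay as the last step left them, time stands still between calls to the robot, and variables do not carry over. Pictures are saved under pics/ and viewed, and the job is handed in when it is done.

```bash
ls; mkdir -p pics; cat > h.py <<'E'
import numpy as np,cv2
from rig import *
def K(n):
    c=camera_info(n); f=192/np.tan(np.radians(c["vertical_fov"])/2); return f,c["cx"],c["cy"],np.array(c["world_to_cam"])
def ray(n,u,v,k=None):
    f,cx,cy,W=k or K(n); R=W[:3,:3];t=W[:3,3]
    return -R.T@t, R.T@np.array([(u-cx)/f,(v-cy)/f,1])
def onz(n,u,v,z,k=None):
    o,d=ray(n,u,v,k); return o+d*(z-o[2])/d[2]
def cloud(n,dep,k=None):
    f,cx,cy,W=k or K(n); v,u=np.mgrid[:384,:512]; 
    P=np.stack([(u-cx)/f*dep,(v-cy)/f*dep,dep],-1).astype(float)
    return (P-W[:3,3])@W[:3,:3]
def proj(n,P,k=None):
    f,cx,cy,W=k or K(n); q=W[:3,:3]@np.array(P,float)+W[:3,3]; return q[0]/q[2]*f+cx,q[1]/q[2]*f+cy
E
python3 - <<'E'
from h import *
s=sense();print(s)
for n in("scene","top"):
    k=K(n);p,d=grab_frame(n);cv2.imwrite(f"pics/{n}0.png",p);np.savez(f"{n}0.npz",p=p,d=d);print(n,camera_info(n))
print(tcp_to_tips)
E
```

```text
pics
{'clock': 0.0, 'qpos': array([-1.28735303e+00,  3.53670254e-01,  1.63413352e+00, -2.92995562e-05,
        1.15520491e+00, -2.39262770e-03]), 'qvel': array([ 7.62571757e-04,  4.95069015e-04, -8.71601127e-05,  3.50002007e-04,
       -7.28459562e-04,  1.38992144e-03]), 'joint_efforts': array([-2.53858881e-03, -6.05248547e+01, -3.42067802e+01, -2.12306991e-04,
        9.31449904e-03,  1.36808470e-05]), 'eef_pos': array([ 176.15952664, -599.41734353,  403.94796728]), 'tcp_rot': array([ 3.14156925e+00,  1.41608836e-03, -1.28494857e+00]), 'contact_force': array([0.07223124, 0.87077236, 0.96204649]), 'wrist_torque': array([-0.03876223,  0.01466531,  0.00542651]), 'opening': 1.0005185623385786}
scene {'vertical_fov': 57.17657185594043, 'cx': 253.00929460030693, 'cy': 188.3264316753536, 'world_to_cam': array([[ 1.86721334e-01,  9.82385305e-01, -7.36586944e-03,
        -5.52397563e+01],
       [ 8.21365869e-01, -1.60221126e-01, -5.47437028e-01,
        -3.74624149e+02],
       [-5.38974260e-01,  9.61680983e-02, -8.36814462e-01,
         1.36337167e+03],
       [ 0.00000000e+00,  0.00000000e+00,  0.00000000e+00,
         1.00000000e+00]])}
top {'vertical_fov': 49.74122014384377, 'cx': 259.263465687121, 'cy': 190.5163685801022, 'world_to_cam': array([[-1.02561634e-02, -9.99935339e-01, -4.91215975e-03,
        -4.93157758e+01],
       [-9.98052886e-01,  1.05388577e-02, -6.14765680e-02,
         5.16829826e+02],
       [ 6.15243614e-02,  4.27208148e-03, -9.98096439e-01,
         1.25278040e+03],
       [ 0.00000000e+00,  0.00000000e+00,  0.00000000e+00,
         1.00000000e+00]])}
173.4
```

View pics/scene0.png

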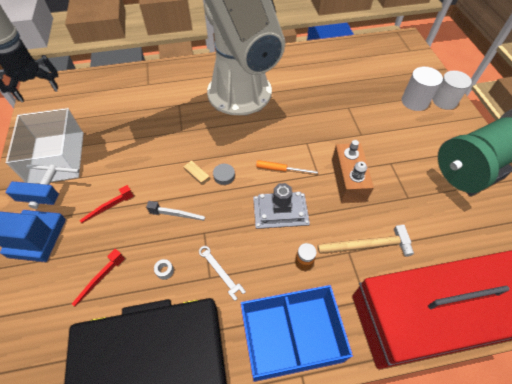

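View pics/top0.png

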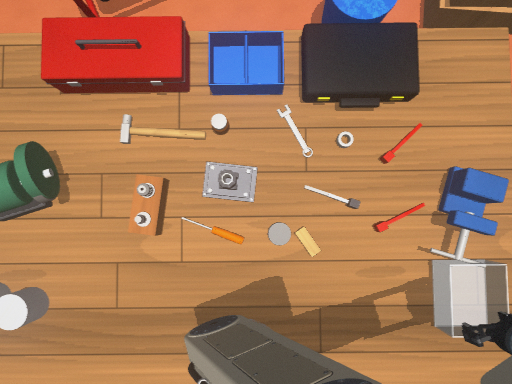

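```bash
python3 - <<'E'
from h import *
t=np.load("top0.npz");s=np.load("scene0.npz")
a=cv2.resize(t["p"][165:245,120:260],None,fx=5,fy=5,interpolation=2)
b=cv2.resize(s["p"][130:230,250:390],None,fx=5,fy=5,interpolation=2)
cv2.imwrite("pics/c1.png",a);cv2.imwrite("pics/c2.png",b)
C=cloud("top",t["d"]);D=cloud("scene",s["d"])
for n,X,pts in(("top",C,[(146,188),(142,217),(155,204),(229,180),(210,170),(305,187),(335,198),(354,203)]),("scene",D,[(353,146),(360,167),(283,190),(353,170),(152,208),(200,217)])):
    for u,v in pts: print(n,u,v,X[v,u].round(0))
E
```

```text
top 146 188 [519. 259. 136.]
top 142 217 [439. 274. 121.]
top 155 204 [476. 248.  80.]
top 229 180 [548.  36.  34.]
top 210 170 [579.  94.  33.]
top 305 187 [ 526. -196.    6.]
top 335 198 [ 491. -284.   26.]
top 354 203 [ 474. -337.   43.]
scene 353 146 [438. 278. 123.]
scene 360 167 [525. 264. 136.]
scene 283 190 [536.  41. 100.]
scene 353 170 [512. 255. 107.]
scene 152 208 [ 487. -338.   40.]
scene 200 217 [ 525. -205.    6.]
```

View pics/c1.png

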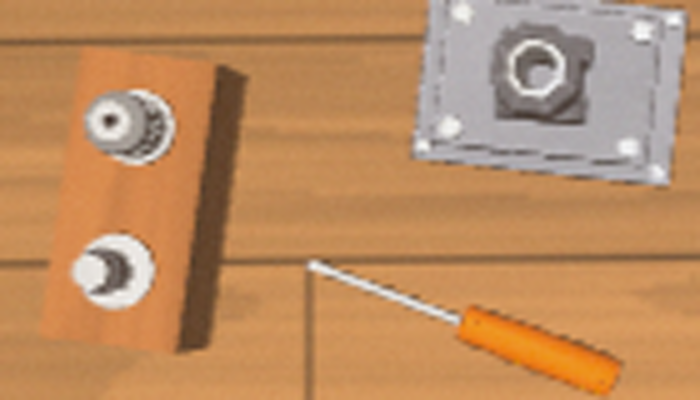

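View pics/c2.png

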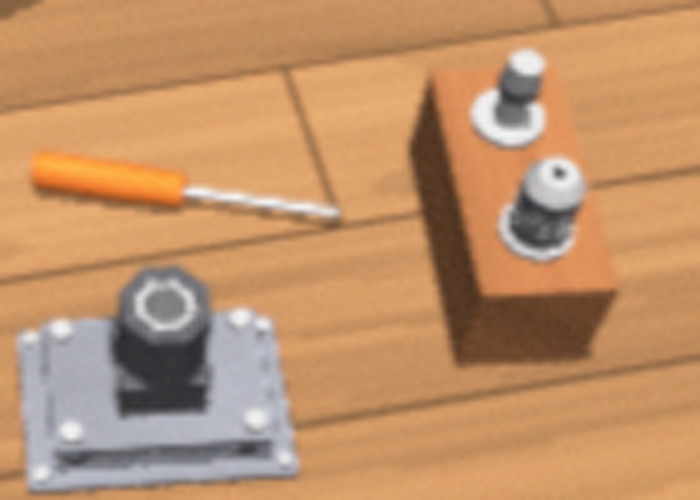

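```bash
cat >> h.py <<'E'
def tool(dx,dy,dz=0,s=None):
    s=s or sense(); y=s["tcp_rot"][2]
    return (dx*np.cos(y)+dy*np.sin(y))/10,(dx*np.sin(y)-dy*np.cos(y))/10,-dz/10
def wrap(a): return (a+90)%180-90
E
python3 - <<'E'
from h import *
print("mouth",onz("top",227.3,178.4,115),onz("scene",250+165/5-.4,130+305/5-.4,115))
print("chuck",onz("top",146.6-.4,190.4-.4,86),onz("top",141.2,188.8,138),onz("scene",250+540/5-.4,130+230/5-.4,86))
print("scene chuck top",onz("scene",250+560/5-.4,130+173/5-.4,138))
s=sense();print(tool(540-s["eef_pos"][0],40-s["eef_pos"][1],40,s))
# plate top corners crop1 base outer
for u,v in [(430,-5),(688,12),(415,158),(668,185)]: print(onz("top",120+u/5-.4,165+v/5-.4,8))
E
```

```text
mouth [545.46704613  34.95024102 115.        ] [547.51640561  36.42866121 115.        ]
chuck [516.9174096  272.52760659  86.        ] [516.97617021 271.96269978 138.        ] [520.7253211 271.2125711  86.       ]
scene chuck top [517.98628607 270.90726338 138.        ]
(np.float64(-51.09498544589421), np.float64(-52.936369767236876), -4.0)
[602.00843336 110.61861763   8.        ]
[589.69393425 -49.02497126   8.        ]
[501.06762311 120.09834991   8.        ]
[482.80065827 -35.65322984   8.        ]
```

```bash
python3 - <<'E'
from h import *
f,cx,cy,W=K("wrist");s=sense();o=-W[:3,:3].T@W[:3,3]
print(f,cx,cy,"cam-tcp in tool",np.array(tool(*(o-s["eef_pos"]),s))*10,"fwd",np.array(tool(*W[2,:3],s))*10, "right",np.array(tool(*W[0,:3],s))*10)
E
```

```text
266.6307636518342 255.15448171275793 187.9993103795701 cam-tcp in tool [-3.16206877e-02 -6.80237001e+01  2.93503813e+01] fwd [-3.92436645e-04  2.70855059e-01  9.62620062e-01] right [ 9.99999184e-01 -1.06406685e-03  7.07074620e-04]
```

```bash
python3 -m creep '100 -25 -26 -4 16; 100 -51 -53 -4 16;100 -51 -53 -4 16;100 -51 -53 -4 16;100 -51 -53 -4 16;100 -51 -53 -4 16;100 -51 -53 -4 16;100 -51 -53 -4 16;100 -51 -53 -4 16;100 -51 -53 -4 16;100 -51 -53 -4 16;100 -51 -53 -4 16;100 -51 -53 -4 16;100 -51 -53 -4 16;100 -51 -53 -4 16;100 -51 -53 -4 16;100 -51 -53 -4 16;100 -51 -53 -4 16;100 -51 -53 -4 16'
python3 - <<'E'
from h import *
s=sense();k=K("wrist");p,d=grab_frame("wrist");cv2.imwrite("pics/w1.png",p);np.savez("w1.npz",p=p,d=d,W=k[3]);print(s["eef_pos"],s["tcp_rot"],s["qpos"])
E
```

```text
clock: 2.0
eef_pos: [540.4, 38.2, 444.6]
tcp_rot: [3.141, 0.001, -1.566]
contact_force: [-0.7, 0.4, 0.4]
opening: 0.997
[540.36153366  38.1836008  444.59187982] [ 3.14084079e+00  9.85342393e-04 -1.56565065e+00] [6.74547982e-02 1.85716865e-01 1.76683273e+00 1.10985812e-03
 1.18973231e+00 1.63269196e+00]
```

View pics/w1.png

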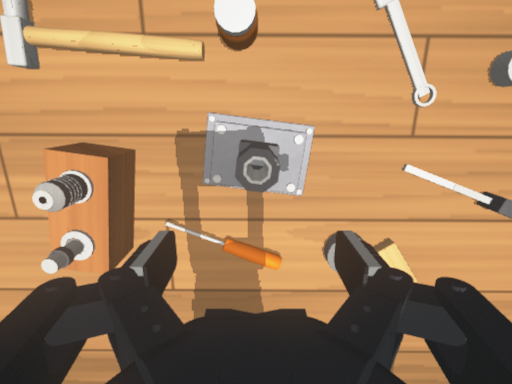

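```bash
python3 - <<'E'
from h import *
z=np.load("w1.npz");k=K("wrist");p=z["p"]
cv2.imwrite("pics/w1a.png",cv2.resize(p[105:205,195:325],None,fx=6,fy=6,interpolation=2))
cv2.imwrite("pics/w1b.png",cv2.resize(p[135:285,30:140],None,fx=4,fy=4,interpolation=2))
E
```

```text
(no output)
```

View pics/w1a.png

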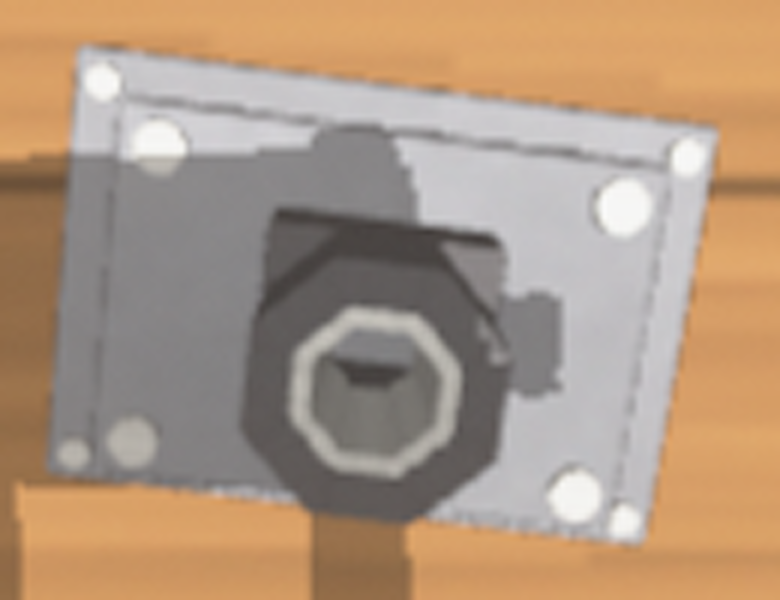

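View pics/w1b.png

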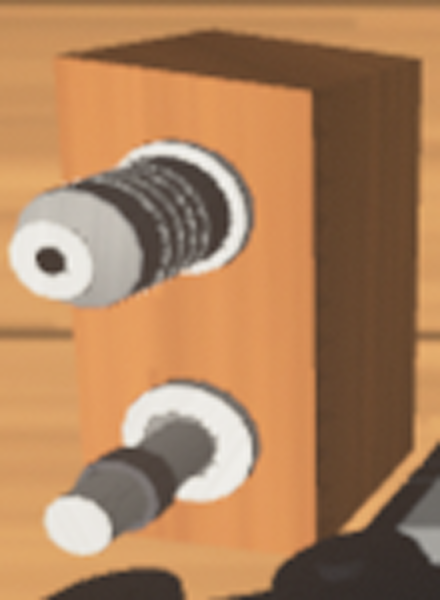

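```bash
python3 - <<'E'
from h import *
z=np.load("w1.npz");k=K("wrist")
print("mouth",onz("wrist",257.2,169.8,115))
print("chuck top",onz("wrist",42.4,199.9,138))
sc=[(102,82),(687,157),(625,520),(73,453)]
q=[onz("wrist",195+u/6-.4,105+v/6-.4,10) for u,v in sc]
sc2=[(159,143),(624,206),(576,493),(132,441)]
q2=[onz("wrist",195+u/6-.4,105+v/6-.4,37) for u,v in sc2]
for Q in(q,q2):
    print("centre",np.mean(Q,0)); 
    for a,b in((0,1),(3,2)): d=Q[a]-Q[b];print(np.degrees(np.arctan2(d[1],d[0])),np.linalg.norm(d))
    for a,b in((0,3),(1,2)): d=Q[a]-Q[b];print(np.degrees(np.arctan2(d[1],d[0]))+90,np.linalg.norm(d))
s=sense();print(tool(517.5-s["eef_pos"][0],271.2-s["eef_pos"][1],0,s))
E
```

```text
mouth [545.56739844  35.81970185 115.        ]
chuck top [515.31667266 270.91854081 138.        ]
centre [544.91376847  35.85104516  10.        ]
83.24179967345098 145.50809827498702
83.18988639267134 146.03649685612763
83.21948691654364 94.45018976262517
83.53957015343556 94.58377740307321
centre [545.41384193  35.83157763  37.        ]
82.77577360247582 109.05501110695714
83.46275054309862 109.21065073461226
83.09274918001795 71.39588794652926
83.21948574325452 70.08749168860581
(np.float64(-23.30915663891795), np.float64(2.1726215831625204), 0.0)
```

```bash
python3 -m creep '100 -23.3 2.4 0 0;100 -23.3 2.4 0 0;100 -23.3 2.4 4 0;100 -23.3 2.4 8 0;100 -23.3 2.4 11 0;100 -23.3 2.4 11 0;100 -23.3 2.4 11 0;100 -23.3 2.4 11 0;100 -23.3 2.4 11 0'
python3 - <<'E'
from h import *
s=sense();k=K("wrist");p,d=grab_frame("wrist");cv2.imwrite("pics/w2.png",p);np.savez("w2.npz",p=p,d=d,W=k[3]);print(s["eef_pos"],s["tcp_rot"],s["qpos"])
E
```

```text
clock: 2.95
eef_pos: [515.9, 270.3, 336.5]
tcp_rot: [-3.14, 0.002, -1.567]
contact_force: [-0.9, -0.9, 0.6]
opening: 1.0
[515.93839013 270.2531701  336.51177458] [-3.14019890e+00  1.79223307e-03 -1.56692881e+00] [4.79659948e-01 3.60848948e-01 1.78963348e+00 1.14274454e-03
 9.89050656e-01 2.04596307e+00]
```

View pics/w2.png

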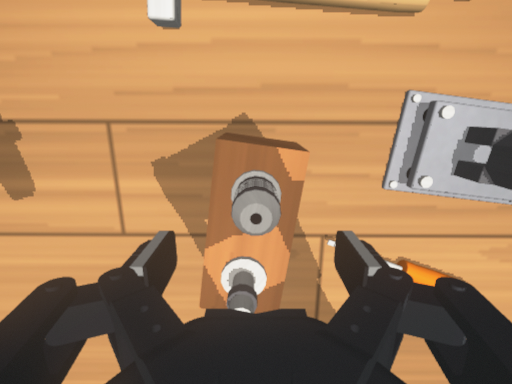

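```bash
python3 - <<'E'
from h import *
P=onz("wrist",256.3,218.8,138);print(P);s=sense();print(tool(*(P-s["eef_pos"])[:2],0,s))
print(onz("wrist",256,190,86))
E
```

```text
[514.98348767 269.50785444 138.        ]
(np.float64(0.0757276031771377), np.float64(0.1016637592258629), 0.0)
[520.46511528 269.67390566  86.        ]
```

```bash
python3 -m creep '100 0 0 3 0;100 0 0 5 0;100 0 0 7.2 0;100 0 0 7.2 0;100 0 0 7.2 0;0 0 0 7.2 0;0 0 0 7.2 0;0 0 0 7.2 0;0 0 0 7.2 0;0 0 0 7.2 0;0 0 0 7.2 0;0 0 0 7.2 0;0 0 0 7.2 0' 90
```

```text
clock: 4.3
eef_pos: [516.4, 270.5, 265.8]
tcp_rot: [-3.139, 0.002, -1.567]
contact_force: [-0.8, -1.5, 7.7]
opening: 0.404
```

```bash
python3 -m creep '0 0 0 -1 0;0 0 0 -3 0;0 0 0 -6 0;0 0 0 -10 0;0 0 0 -13 0;0 0 0 -13 0;0 0 0 -13 0;0 0 0 -13 0'
python3 - <<'E'
from h import *
s=sense();k=K("wrist");p,d=grab_frame("wrist");cv2.imwrite("pics/w3.png",p);np.savez("w3.npz",p=p,d=d,W=k[3]);print(s["eef_pos"],s["tcp_rot"],s["contact_force"])
print(tool(*(np.array([545.4,35.8])-s["eef_pos"][:2])))
p,d=grab_frame("scene");cv2.imwrite("pics/s3.png",cv2.resize(p[60:220,240:400],None,fx=4,fy=4));np.savez("s3.npz",p=p,d=d)
E
```

```text
clock: 5.1
eef_pos: [515.3, 269.9, 393.9]
tcp_rot: [-3.141, 0.001, -1.567]
contact_force: [0.3, 0.1, -4.7]
opening: 0.402
[515.26890372 269.8729522  393.89852322] [-3.14149727e+00  9.67280494e-04 -1.56685835e+00] [ 0.27885842  0.06248524 -4.65028894]
(np.float64(23.418930211557072), np.float64(-2.921302263371205), 0.0)
```

View pics/w3.png

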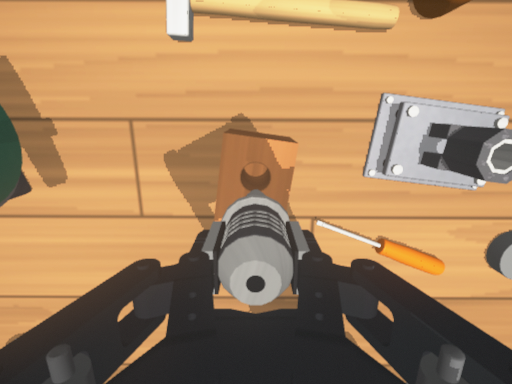

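View pics/s3.png

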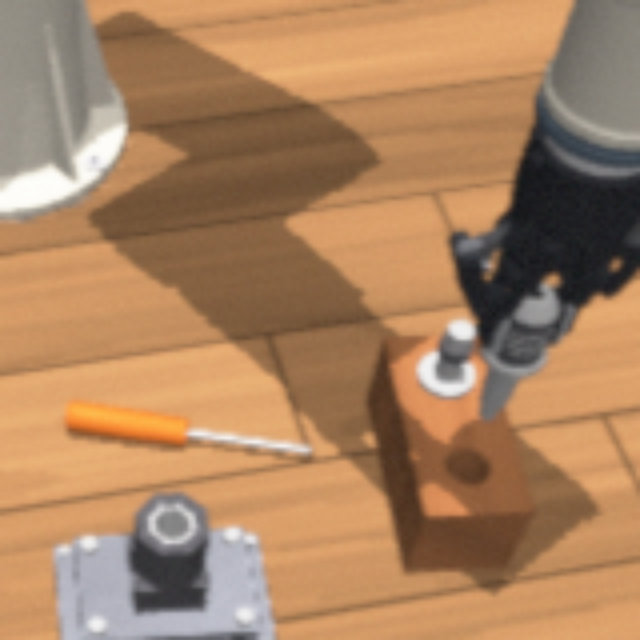

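```bash
python3 - <<'E'
from h import *
s=sense();P=onz("wrist",255.7,284,s["eef_pos"][2]-127.8);print(P-s["eef_pos"])
z=np.load("w3.npz");p=z["p"];cv2.imwrite("pics/w3a.png",cv2.resize(p[200:312,180:332],None,fx=5,fy=5,interpolation=2))
C=cloud("wrist",z["d"]);print(C[284,245]-s["eef_pos"],C[250,256]-s["eef_pos"])
E
```

```text
[  -2.21177834   -0.46584155 -127.8       ]
[  -0.96119665    4.02823185 -126.01420173] [  12.82974142   -0.51146716 -129.78383429]
```

View pics/w3a.png

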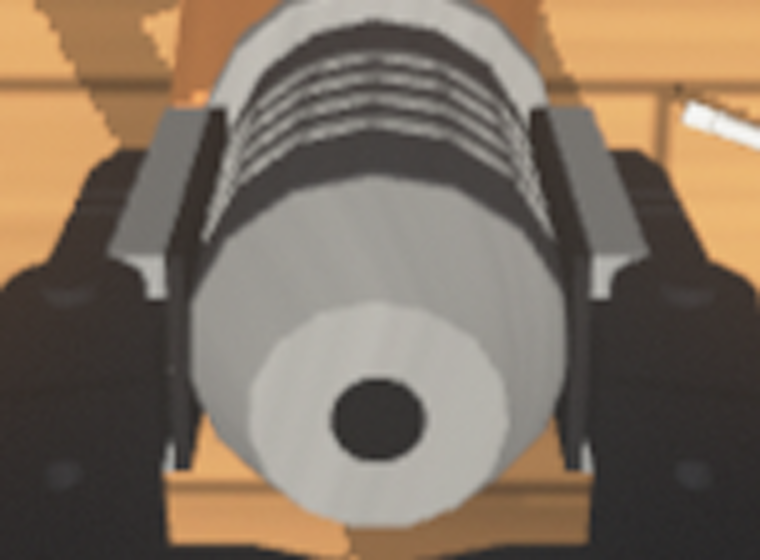

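```bash
python3 -m creep '0 4 -.5 0 0;0 8 -1 0 0;0 12 -1.5 0 0;0 16 -2 0 0;0 20 -2.6 0 0;0 23.4 -3 0 0;0 23.4 -3 0 0;0 23.4 -3 0 0;0 23.4 -3 0 0;0 23.4 -3 0 0'
python3 - <<'E'
from h import *
s=sense();print(s["eef_pos"],s["tcp_rot"],s["qpos"])
p,d=grab_frame("scene");cv2.imwrite("pics/s4.png",cv2.resize(p[100:240,210:350],None,fx=4,fy=4,interpolation=2))
k=K("wrist");p,d=grab_frame("wrist");cv2.imwrite("pics/w4.png",p)
E
```

```text
clock: 6.2
eef_pos: [546.2, 37.0, 393.2]
tcp_rot: [3.141, 0.001, -1.566]
contact_force: [0.1, -1.0, -3.9]
opening: 0.399
[546.21672245  36.97535775 393.18433658] [ 3.14068036e+00  1.01396678e-03 -1.56568776e+00] [6.45207925e-02 2.45155947e-01 1.81168720e+00 1.20547929e-03
 1.08560029e+00 1.62964543e+00]
```

View pics/s4.png

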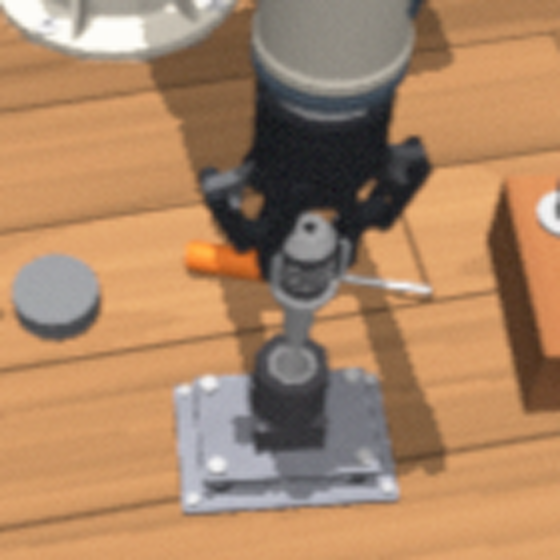

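View pics/w4.png

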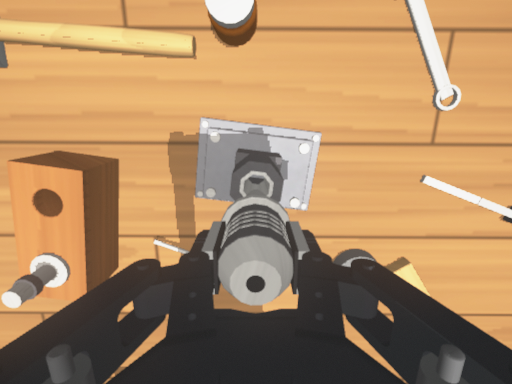

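```bash
python3 -m creep '0 0 -.0 2 0;0 .1 -.0 3.5 0;0 .1 0 5 0;0 .1 0 6.5 0;0 .1 0 7.5 0;0 .1 0 7.8 0;0 .1 0 7.8 0;0 .1 0 7.8 0'; python3 -c "
from h import *;s=sense();print(s['eef_pos'],s['contact_force'],s['wrist_torque'])
p,d=grab_frame('scene');cv2.imwrite('pics/s5.png',cv2.resize(p[100:240,210:350],None,fx=4,fy=4,interpolation=2))"
```

```text
clock: 7.1
eef_pos: [546.5, 36.2, 316.0]
tcp_rot: [-3.141, 0.001, -1.565]
contact_force: [1.0, 0.8, -4.0]
opening: 0.402
[546.50293454  36.15315822 316.01776515] [ 1.04649197  0.75245713 -4.00476124] [-0.01575213 -0.02792021  0.03632133]
```

View pics/s5.png

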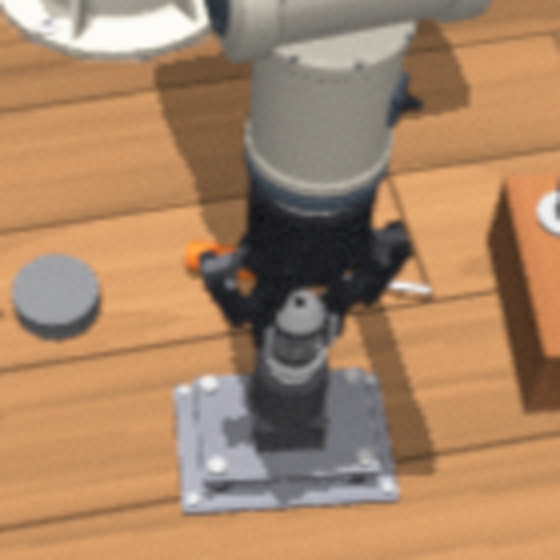

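```bash
python3 -m creep '0 0 0 .3 0;0 0 0 .5 0;0 0 0 .6 0;0 0 0 .6 0'; python3 -c "
from h import *;s=sense();print(s['eef_pos'],s['contact_force'],s['wrist_torque'])"; python3 -m creep '0 0 0 .2 0;0 0 0 .2 0;0 0 0 .2 0'
```

```text
clock: 7.55
eef_pos: [546.4, 36.2, 309.9]
tcp_rot: [3.142, 0.001, -1.566]
contact_force: [-1.9, 1.9, -4.0]
opening: 0.399
[546.35164088  36.1790893  309.88956229] [-1.92696194  1.94086946 -3.98832379] [0.26599192 0.3255071  0.02991054]
clock: 7.85
eef_pos: [546.3, 36.2, 307.7]
tcp_rot: [3.141, 0.001, -1.566]
contact_force: [-1.1, 1.7, -5.2]
opening: 0.401
```

```bash
python3 -m creep '0 0 0 .1 8;0 0 0 .1 16;0 0 0 .2 16;0 0 0 .2 8;0 0 0 .2 0;0 0 0 .2 -8;0 0 0 .3 -16;0 0 0 .3 -16;0 0 0 .3 -8;0 0 0 .3 0;0 0 0 .3 0'; python3 -c "
from h import *;s=sense();print(s['contact_force'],s['wrist_torque'])"
```

```text
clock: 8.95
eef_pos: [546.2, 36.3, 304.9]
tcp_rot: [3.141, 0.001, -1.569]
contact_force: [-3.9, 1.6, 0.3]
opening: 0.4
[-3.92605902  1.59928578  0.25369406] [ 0.28399718  0.57540475 -0.0898013 ]
```

```bash
python3 -m creep '0 0 .05 .1 8;0 0 .1 .1 16;0 0 .1 .2 20;0 0 .1 .2 12;0 0 .1 .2 4;0 0 .1 .3 -4;0 0 .1 .3 -12;0 0 .1 .3 -20;0 0 .1 .3 -12;0 0 .1 .3 -4;0 0 .1 .3 0;0 0 .1 .3 0'; python3 -c "
from h import *;s=sense();print(s['contact_force'],s['wrist_torque'])"
```

```text
clock: 10.15
eef_pos: [545.8, 36.2, 302.5]
tcp_rot: [-3.14, 0.001, -1.568]
contact_force: [-1.6, 0.9, 4.3]
opening: 0.402
[-1.62164701  0.89172485  4.3350152 ] [ 0.17965629  0.23736681 -0.21036121]
```

```bash
python3 -m creep '0 0 .03 .1 8;0 0 .03 .1 16;0 0 .03 .2 20;0 0 .03 .2 12;0 0 .03 .2 4;0 0 .03 .3 -4;0 0 .03 .3 -12;0 0 .03 .3 -20;0 0 .03 .3 -12;0 0 .03 .3 -4;0 0 .03 .3 4;0 0 .03 .3 12;0 0 .03 .3 20;0 0 .03 .3 12;0 0 .03 .3 4;0 0 .03 .3 0;0 0 .03 .3 0'; python3 -c "
from h import *;s=sense();print(s['contact_force'],s['wrist_torque'])
p,d=grab_frame('scene');cv2.imwrite('pics/s6.png',cv2.resize(p[130:230,230:330],None,fx=6,fy=6,interpolation=2))"
```

```text
clock: 11.85
eef_pos: [545.7, 36.2, 300.2]
tcp_rot: [-3.139, 0.001, -1.56]
contact_force: [-5.1, 1.3, 6.2]
opening: 0.403
[-5.07889693  1.3290427   6.18607328] [0.33130896 0.69505457 0.36500212]
```

View pics/s6.png

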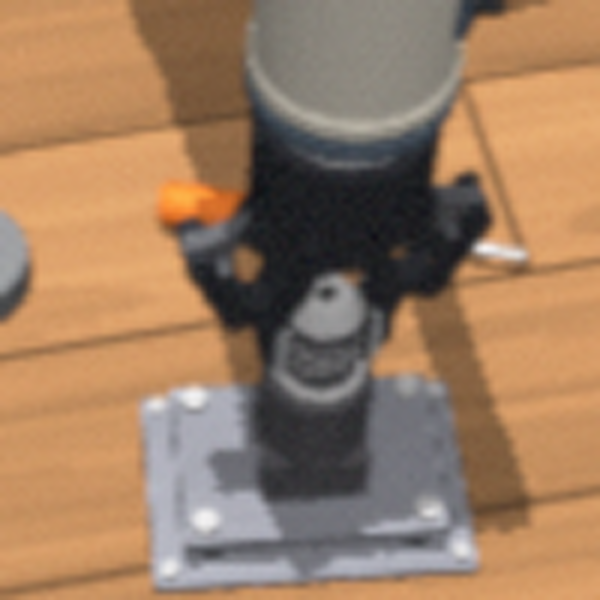

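```bash
python3 -m creep '0 0 .08 .1 8;0 0 .08 .1 16;0 0 .08 .2 20;0 0 .08 .2 12;0 0 .08 .2 4;0 0 .08 .2 -4;0 0 .08 .2 -12;0 0 .08 .2 -20;0 0 .08 .25 -12;0 0 .08 .25 -4;0 0 .08 .25 4;0 0 .08 .25 12;0 0 .08 .25 20;0 0 .08 .25 12;0 0 .08 .25 4;0 0 .08 .25 0;0 0 .08 .25 0'; python3 -c "
from h import *;s=sense();print(s['contact_force'],s['wrist_torque'])"
```

```text
clock: 13.6
eef_pos: [545.4, 36.2, 298.7]
tcp_rot: [-3.137, 0.001, -1.554]
contact_force: [-4.4, 2.0, 7.9]
opening: 0.4
[-4.40539836  1.95355476  7.89464684] [0.33467929 0.77657058 0.36201098]
```

```bash
python3 -m creep '0 0 .03 .2 8;0 0 .03 .2 16;0 0 .03 .3 20;0 0 .03 .3 12;0 0 .03 .3 4;0 0 .03 .3 -4;0 0 .03 .3 -12;0 0 .03 .3 -20;0 0 .03 .3 -12;0 0 .03 .3 -4;0 0 .03 .3 4;0 0 .03 .3 12;0 0 .03 .3 20;0 0 .03 .3 12;0 0 .03 .3 4;0 0 .03 .3 0;0 0 .03 .3 0'; python3 -c "
from h import *;s=sense();print(s['contact_force'],s['wrist_torque'])
p,d=grab_frame('scene');np.savez('s7.npz',p=p,d=d);cv2.imwrite('pics/s7.png',cv2.resize(p[130:230,230:330],None,fx=6,fy=6,interpolation=2))"
```

```text
clock: 15.3
eef_pos: [545.3, 36.2, 296.9]
tcp_rot: [-3.137, 0.001, -1.546]
contact_force: [-5.9, 0.6, 12.9]
opening: 0.405
[-5.92530427  0.58777554 12.88733601] [0.28426312 1.06971122 0.30798351]
```

View pics/s7.png

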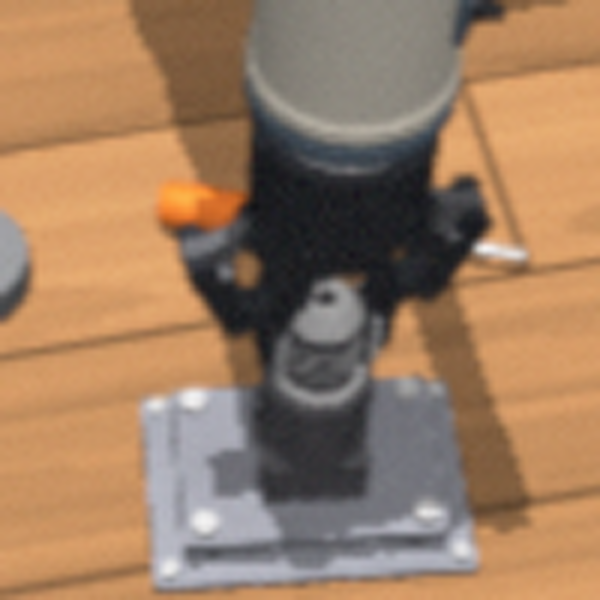

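```bash
python3 -m creep '0 0 0 -.1 0;0 0 0 -.2 0;0 0 0 -.3 0;0 0 0 -.3 0'; python3 -c "
from h import *;s=sense();print(s['contact_force'],s['wrist_torque'])"
```

```text
clock: 15.75
eef_pos: [545.3, 36.2, 300.1]
tcp_rot: [-3.137, 0.001, -1.545]
contact_force: [-4.5, 0.6, 1.9]
opening: 0.396
[-4.54274467  0.59935319  1.89975025] [0.29356605 0.80594767 0.17985992]
```

```bash
python3 -m creep '45 0 0 0 0;55 0 0 0 0;65 0 0 0 0;75 0 0 0 0;80 0 0 0 0;80 0 0 0 0'; python3 -m creep '80 0 0 -2 0;80 0 0 -5 0;80 0 0 -8 0;80 0 0 -12 0;80 0 0 -12 0;80 0 0 -12 0';python3 - <<'E'
from h import *
s=sense();print(s["eef_pos"],s["tcp_rot"],s["qpos"],s["contact_force"])
k=K("wrist");p,d=grab_frame("wrist");cv2.imwrite("pics/w8.png",p);np.savez("w8.npz",p=p,d=d)
p,d=grab_frame("scene");np.savez("s8.npz",p=p,d=d);cv2.imwrite('pics/s8.png',cv2.resize(p[130:230,230:330],None,fx=6,fy=6,interpolation=2))
E
```

```text
clock: 16.35
eef_pos: [545.3, 36.2, 300.0]
tcp_rot: [-3.137, 0.001, -1.545]
contact_force: [-0.6, -0.3, -0.6]
opening: 0.801
clock: 16.95
eef_pos: [544.8, 36.1, 420.9]
tcp_rot: [-3.134, 0.001, -1.545]
contact_force: [0.9, 0.3, -0.6]
opening: 0.8
[544.84657579  36.08357914 420.91604363] [-3.13421497e+00  1.24589016e-03 -1.54499175e+00] [6.30826613e-02 2.12462892e-01 1.78805333e+00 1.07071369e-03
 1.13365766e+00 1.60762932e+00] [ 0.86565921  0.2988206  -0.6020367 ]
```

View pics/w8.png

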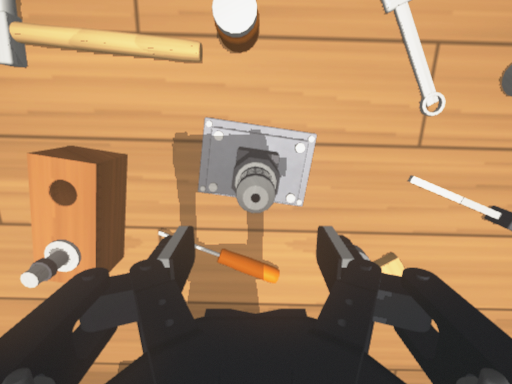

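View pics/s8.png

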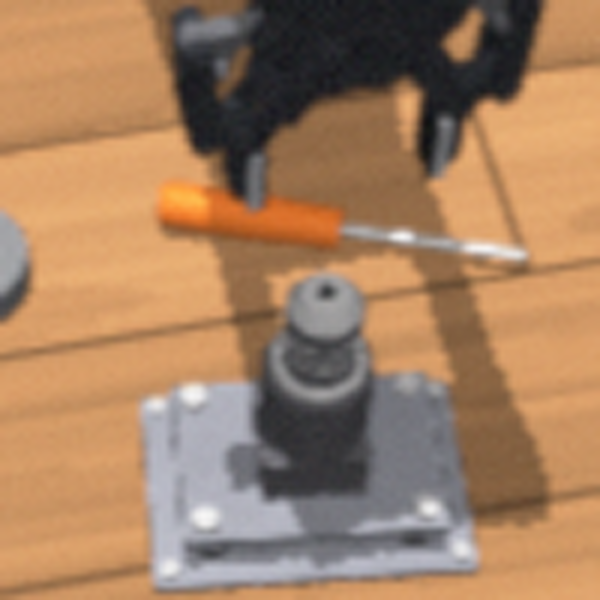

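```bash
python3 - <<'E'
from h import *
z=np.load("w8.npz");C=cloud("wrist",z["d"])
r=C[185:215,240:275].reshape(-1,3);r=r[np.hypot(r[:,0]-545,r[:,1]-36)<25];h=np.sort(r[:,2]);print("wrist top z",h[-15:].round(1))
z=np.load("s8.npz");C=cloud("scene",z["d"]);r=C.reshape(-1,3);m=(np.hypot(r[:,0]-545.4,r[:,1]-36)<28)&(r[:,2]>60);r=r[m];print("scene",np.sort(r[:,2])[-12:].round(1))
m=(r[:,2]>115)&(r[:,2]<130)
print(np.sort(r[m][:,2]).round(1))
m=C[...,2]>170;
for u in (284,): print([(v,C[v,u].round(0)) for v in range(172,200)])
E
```

```text
wrist top z [173.9 173.9 173.9 174.  174.  174.1 174.1 174.1 174.2 174.2 174.4 174.6
 174.6 174.7 174.8]
scene [632.3 632.4 632.4 632.5 632.5 632.5 632.5 632.6 632.7 632.7 632.7 633.7]
[115.2 115.3 115.7 116.  116.1 116.1 116.2 116.2 116.2 116.2 116.4 116.9
 117.5 117.6 117.6 117.9 118.  118.5 118.5 118.6 118.6 118.6 118.6 118.8
 118.9 118.9 119.2 119.3 119.4 119.6 119.7 119.7 119.8 119.8 119.9 120.
 120.1 120.1 120.1 120.2 120.2 120.3 120.3 120.5 120.6 120.7 120.8 120.9
 121.  121.1 121.1 121.1 121.2 121.2 121.4 121.4 121.8 121.8 121.8 122.
 122.  122.1 122.8 122.9 123.8 124.  124.1 124.7 125.  125.2 125.2 125.6
 125.6 126.3 126.6 126.8 127.1 127.7 127.9 128.5 129.6 129.8]
[(172, array([406.,  83.,  -2.])), (173, array([410.,  81.,  -2.])), (174, array([416.,  80.,   1.])), (175, array([418.,  79.,  -1.])), (176, array([540.,  38., 174.])), (177, array([544.,  37., 176.])), (178, array([546.,  37., 174.])), (179, array([546.,  37., 169.])), (180, array([551.,  36., 173.])), (181, array([555.,  35., 173.])), (182, array([558.,  34., 173.])), (183, array([560.,  34., 171.])), (184, array([561.,  33., 169.])), (185, array([562.,  33., 165.])), (186, array([564.,  33., 163.])), (187, array([564.,  33., 159.])), (188, array([563.,  34., 152.])), (189, array([562.,  35., 146.])), (190, array([564.,  35., 143.])), (191, array([562.,  35., 136.])), (192, array([565.,  35., 136.])), (193, array([564.,  36., 128.])), (194, array([564.,  36., 123.])), (195, array([565.,  36., 120.])), (196, array([567.,  35., 119.])), (197, array([568.,  36., 114.])), (198, array([572.,  34., 116.])), (199, array([571.,  35., 109.]))]
```

```bash
python3 - <<'E'
from h import *
for n,rad in(("w2",(516,270)),("w1",(516,270)),("w8",(545,36))):
    z=np.load(n+".npz");f,cx,cy,W=K("wrist")
    if "W" in z: W=z["W"]
    C=cloud("wrist",z["d"],(f,cx,cy,W)).reshape(-1,3)
    for ctr in(rad,(545.4,36)):
        m=(np.hypot(C[:,0]-ctr[0],C[:,1]-ctr[1])<(9 if ctr==rad else 24))&(C[:,2]>90)&(C[:,2]<190);h=C[m][:,2]
        print(n,ctr,len(h),np.percentile(h,[50,75,90,97]).round(1) if len(h) else 0)
E
```

```text
w2 (516, 270) 516 [139.4 139.8 140.2 140.5]
w2 (545.4, 36) 0 0
w1 (516, 270) 203 [139.2 139.7 140.1 140.4]
w1 (545.4, 36) 1134 [115.8 116.5 117.  117.4]
w8 (545, 36) 336 [172.6 173.1 173.6 173.9]
w8 (545.4, 36) 2003 [164.4 171.7 172.8 173.4]
```

```bash
python3 - <<'E'
from h import *
p,d=grab_frame("top");np.savez("t8.npz",p=p,d=d);cv2.imwrite('pics/t8.png',cv2.resize(p[100:340,130:330],None,fx=3.5/1.4,fy=3.5/1.4,interpolation=2))
s=sense()["eef_pos"]
f,cx,cy,W=K("wrist");o=-W[:3,:3].T@W[:3,3];print(proj("top",o),proj("top",s),proj("scene",o))
P,D=grab_frame("scene");cv2.imwrite('pics/s9.png',cv2.resize(P[40:200,200:360],None,fx=4,fy=4,interpolation=2))
E
```

```text
(np.float64(215.5785186861026), np.float64(136.34042795881663)) (np.float64(214.91203378858745), np.float64(165.83847304611947)) (np.float64(299.1920746700339), np.float64(143.27710203855443))
```

View pics/t8.png

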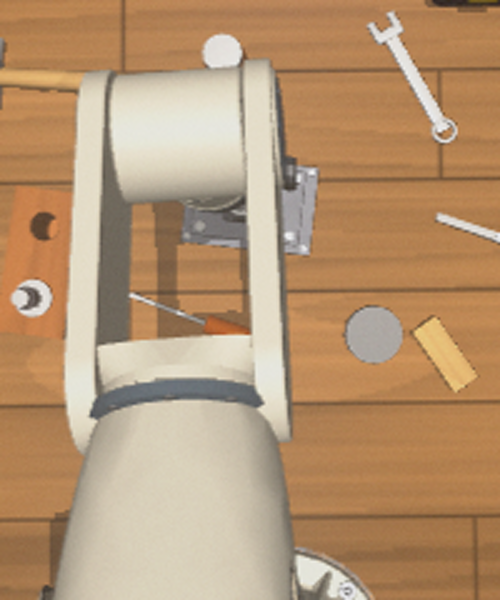

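View pics/s9.png

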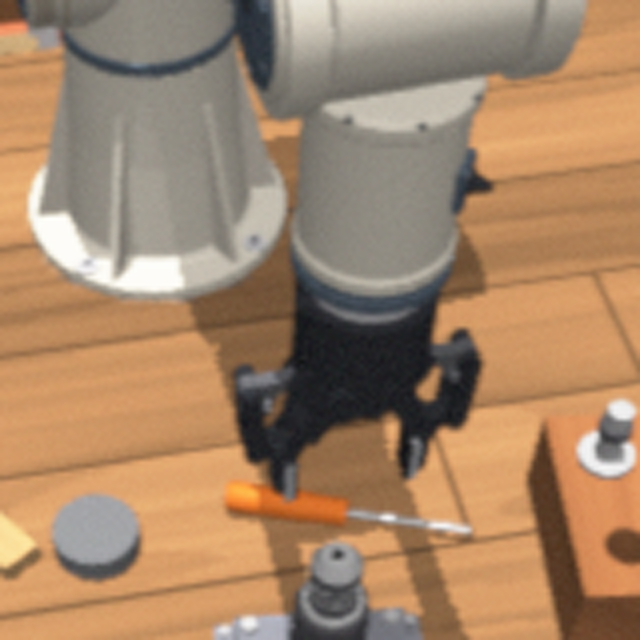

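```bash
python3 - <<'E'
from h import *
s=sense();print(tool(474-s["eef_pos"][0],-337-s["eef_pos"][1],0,s))
t=np.load("t8.npz")["p"];cv2.imwrite("pics/t8b.png",cv2.resize(t[170:220,295:370],None,fx=8,fy=8,interpolation=2))
E
```

```text
(np.float64(37.11158561442615), np.float64(7.992229813951283), 0.0)
```

View pics/t8b.png

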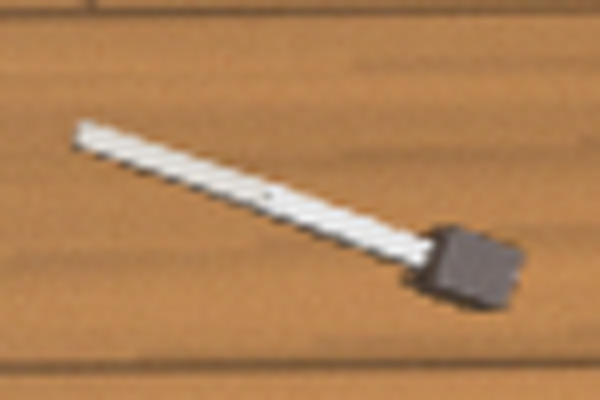

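```bash
python3 -m creep '80 4 1 0 -8;80 8 2 0 -16;80 13 3 0 -24;80 18 4 0 -32;80 23 5 0 -40;80 28 6 0 -48;80 33 7 2 -56;80 37.1 8 5 -64;80 37.1 8 8 -68;80 37.1 8 8 -68;80 37.1 8 8 -68;80 37.1 8 8 -68;80 37.1 8 8 -68;80 37.1 8 8 -68'
python3 - <<'E'
from h import *
s=sense();k=K("wrist");p,d=grab_frame("wrist");cv2.imwrite("pics/w10.png",p);np.savez("w10.npz",p=p,d=d,W=k[3]);print(s["eef_pos"],s["tcp_rot"],s["qpos"])
print("top est",onz("top",354.6,203.1,42),onz("top",295+80/8,170+130/8,7))
E
```

```text
clock: 18.55
eef_pos: [474.8, -336.1, 339.4]
tcp_rot: [-3.14, -0.004, -0.357]
contact_force: [-0.6, -0.3, -0.8]
opening: 0.801
[ 474.78265686 -336.11127283  339.40655035] [-3.13998468 -0.00424379 -0.3573041 ] [-0.61937664  0.35596548  1.78949402  0.00316773  0.99245316 -0.26380267]
top est [ 473.96290082 -339.49763241   42.        ] [ 528.52336076 -195.84908069    7.        ]
```

View pics/w10.png

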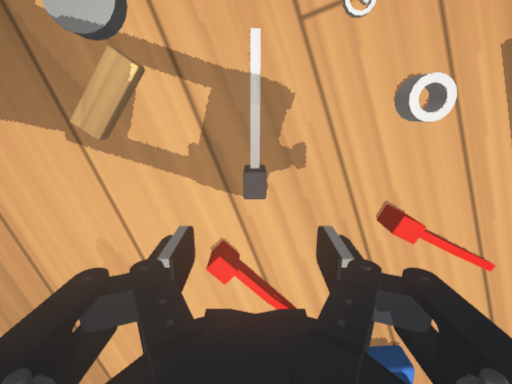

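```bash
python3 - <<'E'
from h import *
z=np.load("w10.npz");p=z["p"];s=sense()
cv2.imwrite("pics/w10a.png",cv2.resize(p[155:275,200:310],None,fx=5,fy=5,interpolation=2))
hsv=cv2.cvtColor(p,cv2.COLOR_BGR2HSV)
m=((hsv[...,2]<110)&(hsv[...,1]<70)).astype(np.uint8);m[:150]=0;m[215:]=0;m[:,:225]=0;m[:,285:]=0
n,l,st,ce=cv2.connectedComponentsWithStats(m);i=1+st[1:,4].argmax();print(st[i],ce[i])
m2=((hsv[...,2]>170)&(hsv[...,1]<50)).astype(np.uint8);m2[:20]=0;m2[175:]=0;m2[:,:235]=0;m2[:,275:]=0
n,l2,st2,_=cv2.connectedComponentsWithStats(m2);j=1+st2[1:,4].argmax();print(st2[j])
cs=cv2.findContours((l==i).astype(np.uint8),0,2)[0];print(cv2.minAreaRect(cs[0]))
v,u=np.nonzero(l2==j)
for r in (40,60,80,100,120,140,155): 
    uu=u[v==r];print(r,uu.min(),uu.max())
print("tip",onz("wrist",u[v<=st2[j][1]+1].mean(),st2[j][1],7))
for uv in [(222,258),(232,248),(209,263),(391,215)]: print("red",onz("wrist",*uv,42), np.array(tool(*(onz("wrist",*uv,42)-s["eef_pos"]),s))*10)
E
```

```text
[244 165  22  34 682] [254.32404692 182.5659824 ]
[ 250   28   11  140 1331]
((254.5, 181.5), (33.0, 21.0), 90.0)
40 250 260
60 250 260
80 251 259
100 251 259
120 251 259
140 251 259
155 251 259
tip [ 528.54409183 -194.82580877    7.        ]
red [ 409.63113296 -406.49447217   42.        ] [-36.34971057  88.6125674  297.22503264]
red [ 424.79610714 -398.85298113   42.        ] [-24.81551275  76.14937727 297.22503264]
red [ 393.44936863 -407.19733871   42.        ] [-51.2634582   94.93108381 297.22503264]
red [ 599.69156544 -422.38707417   42.        ] [147.26390481  37.02203492 297.22503264]
```

View pics/w10a.png

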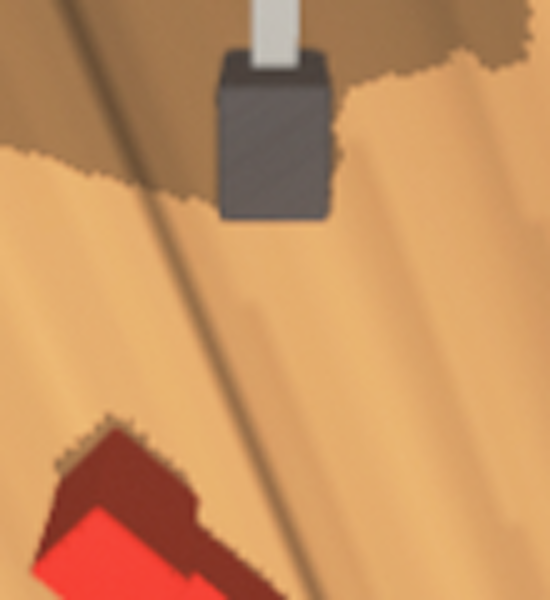

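```bash
python3 - <<'E'
from h import *
s=sense();B=onz("wrist",254.6,185,42);f=onz("wrist",254.6,155+85/5-.4,42);r=onz("wrist",254.6,155+219/5-.4,42);print(B,np.linalg.norm(f-r))
T=np.array([528.5,-195.3]);d=T-B[:2];print(np.linalg.norm(d),np.degrees(np.arctan2(d[1],d[0])),np.degrees(s["tcp_rot"][2])+90)
print(tool(*(B-s["eef_pos"])[:2],0,s))
E
```

```text
[ 473.74361059 -339.60554304   42.        ] 28.876023939481538
154.3449122386255 69.22087152750751 69.52617465976735
(np.float64(0.031654284639273986), np.float64(0.35236463334359513), 0.0)
```

```bash
python3 -m creep '80 0 .9 4 0;80 0 .9 8 0;80 0 .9 12 0;80 0 .9 14 0;80 0 .9 15.2 0;80 0 .9 15.2 0;80 0 .9 15.2 0;60 0 .9 15.2 0;40 0 .9 15.2 0;0 0 .9 15.2 0;0 0 .9 15.2 0;0 0 .9 15.2 0;0 0 .9 15.2 0;0 0 .9 15.2 0;0 0 .9 15.2 0' 100;python3 -c "
from h import *;s=sense();print(s['eef_pos'],s['contact_force'],s['wrist_torque'],s['tcp_rot'])"
```

```text
clock: 20.1
eef_pos: [472.5, -344.9, 188.4]
tcp_rot: [-3.14, -0.005, -0.357]
contact_force: [-2.2, 1.1, 7.6]
opening: 0.264
[ 472.45532801 -344.86079848  188.39513851] [-2.21846613  1.13737273  7.59120806] [0.19701622 0.42173017 0.04345447] [-3.14037968 -0.00521645 -0.35729183]
```

```bash
python3 -c "
from h import *;s=sense()
print(tool(519.3-472.46,-183.0+344.86,0,s), -6.8-np.degrees(s['tcp_rot'][2]))"
```

```text
(np.float64(-1.2726721147488482), np.float64(-16.801986718490785), 0.0) 13.671313950386288
```

```bash
python3 -m creep '0 0 0 -1 0;0 0 0 -3 0;0 0 0 -5 0;0 0 -2 -6 0;0 -.3 -5 -6 -3;0 -.6 -8 -6 -7;0 -.9 -11 -6 -11;0 -1.1 -14 -6 -13.7;0 -1.27 -16.8 -6 -13.7;0 -1.27 -16.8 -6 -13.7;0 -1.27 -16.8 -6 -13.7;0 -1.27 -16.8 -6 -13.7'
python3 - <<'E'
from h import *
s=sense();k=K("wrist");p,d=grab_frame("wrist");cv2.imwrite("pics/w11.png",p);np.savez("w11.npz",p=p,d=d,W=k[3]);print(s["eef_pos"],s["tcp_rot"],s["contact_force"],s["wrist_torque"])
p,d=grab_frame("scene");np.savez("s11.npz",p=p,d=d);cv2.imwrite('pics/s11.png',cv2.resize(p[110:240,180:340],None,fx=5,fy=4.6,interpolation=2))
E
```

```text
clock: 21.3
eef_pos: [518.8, -183.5, 248.8]
tcp_rot: [3.141, -0.006, -0.118]
contact_force: [-1.0, 0.1, -2.0]
opening: 0.26
[ 518.84101674 -183.52077202  248.76807037] [ 3.14127169 -0.00555461 -0.11840692] [-1.03035478  0.12420247 -2.04880502] [-0.09835582 -0.00851475 -0.03027394]
```

View pics/w11.png

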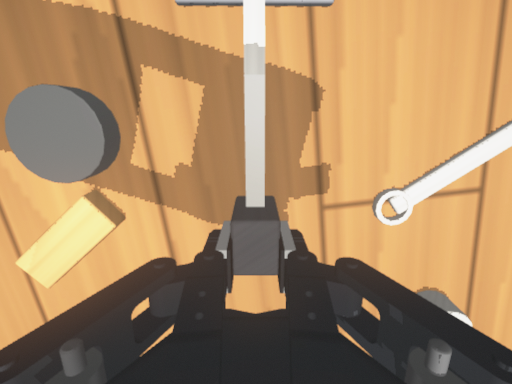

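View pics/s11.png

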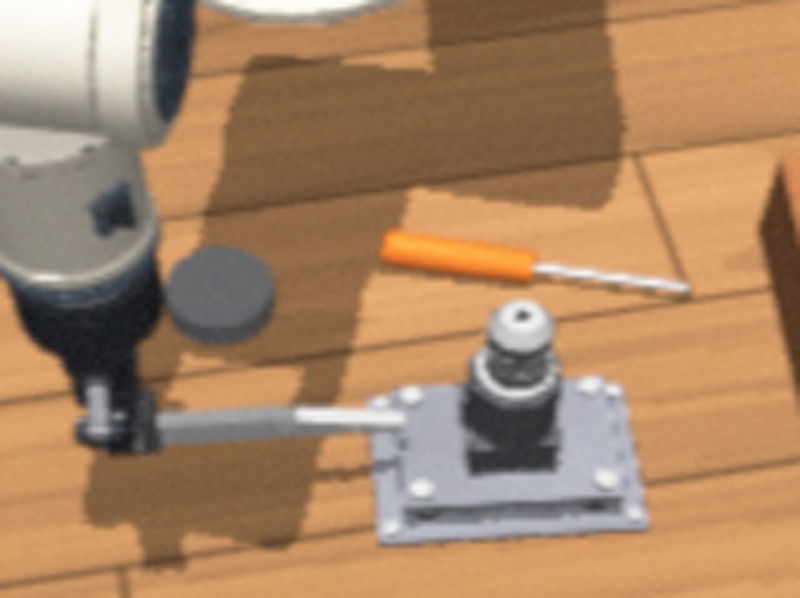

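```bash
python3 -c "
from h import *
print(onz('scene',180+402/5-.4,110+416/4.6-.4,67))
for z in(7,):
  for v in(60,100,150,200): pass
z=np.load('w11.npz');p=z['p'];g=p.min(2).astype(int)
for v in (10,40,80,120,160,190):
  u=np.nonzero(g[v,225:290]>130)[0]+225;print(v,u.min(),u.max(),u.mean())
"
```

```text
[536.9977413 -24.8239061  67.       ]
10 243 265 254.0
40 243 265 254.0
80 244 265 254.5
120 244 264 254.0
160 245 264 254.5
190 246 264 255.0
```

```bash
python3 -m creep '0 0 0 1 0;0 0 0 1.8 0;0 0 0 2.3 0;0 0 0 2.3 0;0 0 -1 2.3 0;0 0 -2 2.3 0;0 0 -3 2.3 0;0 0 -3.5 2.3 0;0 0 -3.5 2.3 0;0 0 -3.5 2.3 0'
python3 - <<'E'
from h import *
s=sense();print(s["eef_pos"],s["tcp_rot"],s["contact_force"],s["wrist_torque"])
p,d=grab_frame("scene");np.savez("s12.npz",p=p,d=d);cv2.imwrite('pics/s12.png',cv2.resize(p[150:230,220:320],None,fx=7,fy=7,interpolation=2))
E
```

```text
clock: 22.4
eef_pos: [523.2, -148.8, 225.8]
tcp_rot: [3.141, -0.006, -0.118]
contact_force: [0.7, 0.8, -3.0]
opening: 0.264
[ 523.15721045 -148.79856815  225.79332615] [ 3.14124599 -0.00573456 -0.1184518 ] [ 0.7119579   0.84622959 -3.00713656] [-0.15485251  0.04228702 -0.0333312 ]
```

View pics/s12.png

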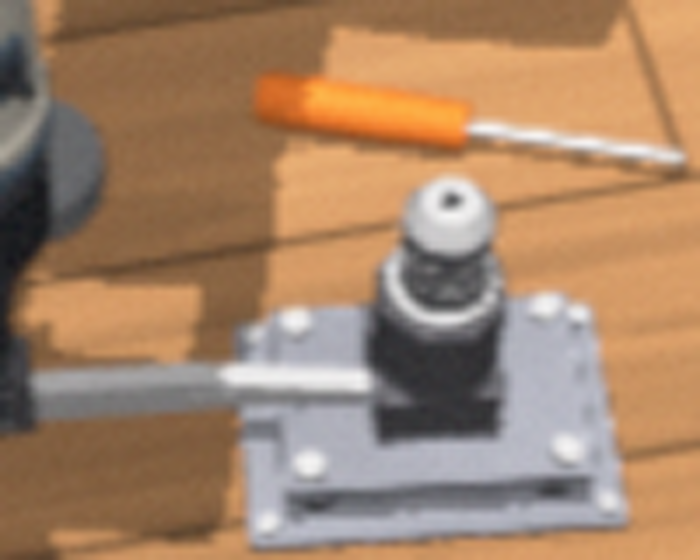

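```bash
python3 -m creep '0 0 -.5 0 0;0 0 -1 0 0;0 0 -1.5 0 0;0 0 -1.5 0 0'; python3 -c "
from h import *;s=sense();print(s['contact_force'],s['wrist_torque'])"; python3 -m creep '0 0 -.5 0 0;0 0 -1 0 0;0 0 -1.5 0 0;0 0 -2 0 0;0 0 -2 0 0'; python3 -c "
from h import *;s=sense();print(s['contact_force'],s['wrist_torque'])"
```

```text
clock: 22.85
eef_pos: [524.9, -133.5, 225.7]
tcp_rot: [3.141, -0.005, -0.118]
contact_force: [-0.4, -0.8, -3.3]
opening: 0.257
[-0.36129657 -0.79234127 -3.27407819] [-0.10190279 -0.00522263 -0.0015716 ]
clock: 23.35
eef_pos: [527.3, -113.0, 225.6]
tcp_rot: [3.141, -0.005, -0.118]
contact_force: [0.9, 0.1, -3.7]
opening: 0.259
[ 0.85763001  0.13945093 -3.69027151] [-0.17924058  0.02663379 -0.03547219]
```

```bash
python3 -m creep '0 0 0 .1 0;0 0 0 .2 0;0 0 0 .3 0;0 0 0 .3 0'; python3 -c "
from h import *;s=sense();print(s['contact_force'],s['wrist_torque'])"
```

```text
clock: 23.75
eef_pos: [527.3, -113.2, 222.5]
tcp_rot: [3.141, -0.005, -0.118]
contact_force: [-0.0, -0.9, -3.4]
opening: 0.262
[-0.0068272  -0.85350163 -3.37523982] [-0.06825051 -0.00675289  0.00553771]
```

```bash
python3 -m creep '0 0 0 .1 0;0 0 0 .1 0;0 0 0 .1 0'; python3 -c "
from h import *;s=sense();print(s['contact_force'],s['wrist_torque'])"
```

```text
clock: 24.05
eef_pos: [527.3, -113.2, 221.6]
tcp_rot: [3.141, -0.005, -0.118]
contact_force: [0.6, -0.2, -1.0]
opening: 0.265
[ 0.60418805 -0.16462564 -1.0210122 ] [ 0.07505665 -0.02051499  0.00696301]
```

```bash
python3 -m creep '0 0 -.5 0 0;0 0 -1 0 0;0 0 -1.5 0 0;0 0 -2 0 0;0 0 -2 0 0'; python3 -c "
from h import *;s=sense();print(s['contact_force'],s['wrist_torque'])"
```

```text
clock: 24.55
eef_pos: [529.8, -93.7, 221.7]
tcp_rot: [3.14, -0.006, -0.117]
contact_force: [0.0, -8.4, -1.2]
opening: 0.264
[ 0.04025032 -8.42685622 -1.23244664] [-1.08780602  0.14672316 -0.01391861]
```

```bash
python3 -m creep '0 0 -.3 0 0;0 0 -.6 0 0;0 0 -.9 0 0;0 0 -1.2 0 0;0 0 -1.2 0 0'; python3 -c "
from h import *;s=sense();print(s['contact_force'],s['wrist_torque'])"
```

```text
clock: 25.05
eef_pos: [531.3, -82.0, 221.8]
tcp_rot: [3.138, -0.006, -0.116]
contact_force: [-1.0, -4.6, -2.0]
opening: 0.258
[-0.98076389 -4.62949855 -1.97579007] [-0.58169318  0.07477524 -0.00792529]
```

```bash
python3 -m creep '0 0 -.3 0 0;0 0 -.6 0 0;0 0 -.9 0 0;0 0 -1.2 0 0;0 0 -1.6 0 0;0 0 -2 0 0;0 0 -2 0 0'; python3 - <<'E'
from h import *
s=sense();print(s['contact_force'],s['wrist_torque'])
p,d=grab_frame("scene");np.savez("s13.npz",p=p,d=d);cv2.imwrite('pics/s13.png',cv2.resize(p[140:230,210:330],None,fx=6,fy=6,interpolation=2))
E
```

```text
clock: 25.75
eef_pos: [533.6, -61.5, 221.7]
tcp_rot: [3.139, -0.006, -0.116]
contact_force: [0.8, 0.7, -1.5]
opening: 0.265
[ 0.78218362  0.73949463 -1.50457334] [ 0.34683846 -0.00120139  0.01687582]
```

View pics/s13.png

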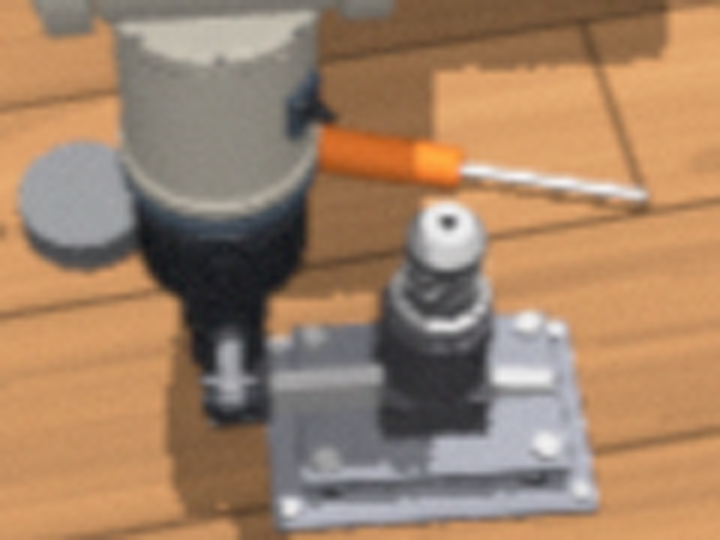

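```bash
python3 -c "
from h import *
P=onz('scene',210+554/6-.4,140+376/6-.4,41);d=P[:2]-[545.4,35.9];print(P,d@[.1184,.993],d@[-.993,.1184])"
python3 -m creep '0 0 -.3 0 0;0 0 -.6 0 0;0 0 -.9 0 0;0 0 -1.2 0 0;0 0 -1.5 0 0;0 0 -1.85 0 0;0 0 -1.85 0 0;0 0 -1.85 0 0'; python3 - <<'E'
from h import *
s=sense();print(s['contact_force'],s['wrist_torque'],(s["eef_pos"][:2]-[545.4,35.9])@[.1184,.993]+160.4)
p,d=grab_frame("scene");np.savez("s14.npz",p=p,d=d);cv2.imwrite('pics/s14.png',cv2.resize(p[140:230,210:330],None,fx=6,fy=6,interpolation=2))
p,d=grab_frame("wrist");cv2.imwrite('pics/w14.png',p)
E
```

```text
[552.77913503  98.56178358  41.        ] 63.09684067770045 0.09167409476679725
clock: 26.6
eef_pos: [535.8, -42.7, 221.7]
tcp_rot: [3.14, -0.006, -0.116]
contact_force: [0.5, 1.8, -1.1]
opening: 0.261
[ 0.45015909  1.81190587 -1.14979523] [ 0.4430928   0.03009004 -0.0067298 ] 81.20853590639804
```

View pics/s14.png

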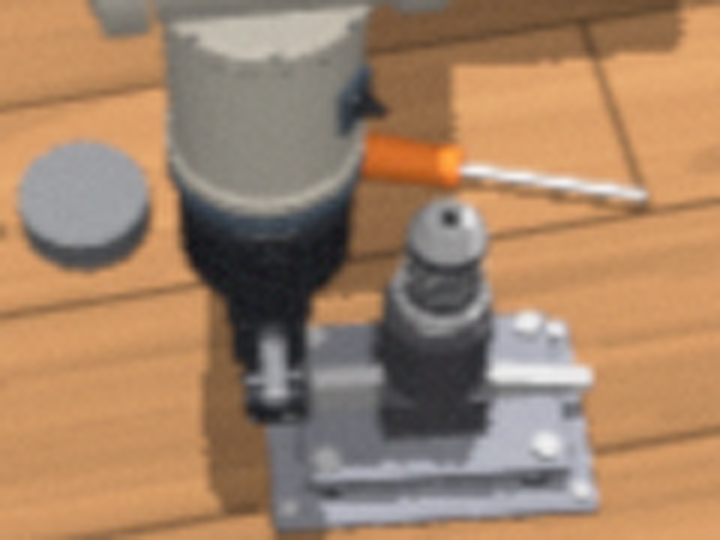

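View pics/w14.png

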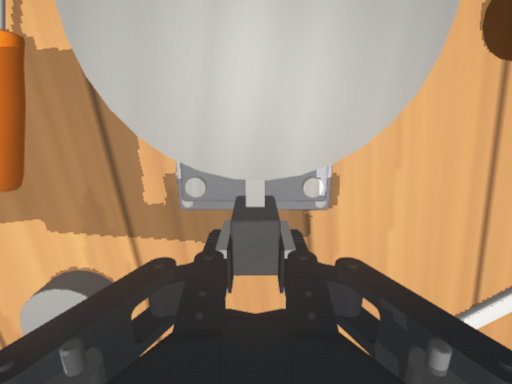

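```bash
python3 - <<'E'
from h import *
for n in("s8","s11","s13","s14"):
    z=np.load(n+".npz");C=cloud("scene",z["d"]);R=C[165:200,275:300].reshape(-1,3)
    m=(np.hypot(R[:,0]-545.4,R[:,1]-36)<14)&(R[:,2]>150)&(R[:,2]<220);h=R[m][:,2]
    g=z["p"][165:195,278:292].astype(int).sum(2);  # hole pixel
    iy,ix=np.unravel_index(g[:14].argmin(),g[:14].shape)
    w=np.clip(250-g[max(0,iy-2):iy+3,max(0,ix-2):ix+3],0,None);yy,xx=np.mgrid[max(0,iy-2):iy+3,max(0,ix-2):ix+3][:, :w.shape[0],:w.shape[1]]
    v=165+(w*yy).sum()/max(w.sum(),1);u=278+(w*xx).sum()/max(w.sum(),1)
    # height from hole pixel given axis: intersect ray w/ closest to axis
    o,d=ray("scene",u,v);t=np.linalg.lstsq(np.c_[d,[0,0,-1]],np.array([545.4,36,0])-o,rcond=None)[0]
    print(n,len(h),np.percentile(h,[50,75,90]).round(1),(round(u,1),round(v,1)),"z",t[1].round(1))
E
```

```text
s8 68 [171.8 173.1 173.8] (np.float64(284.0), np.float64(178.0)) z 173.3
s11 71 [171.3 172.2 173.5] (np.float64(278.0), np.float64(165.0)) z 227.5
s13 70 [178.6 179.7 180.4] (np.float64(278.0), np.float64(165.0)) z 227.5
s14 75 [181.4 182.8 183.5] (np.float64(284.5), np.float64(176.0)) z 182.6
```

```bash
python3 -c "
from h import *
P=onz('scene',210+594/6-.4,140+376/6-.4,41);d=P[:2]-[545.4,35.9];print(P,d@[.1184,.993])"
python3 -m creep '0 0 -.2 0 0;0 0 -.35 0 0;0 0 -.35 0 0;0 0 -.35 0 0'; python3 - <<'E'
from h import *
s=sense();print(s['contact_force'],s['wrist_torque'],(s["eef_pos"][:2]-[545.4,35.9])@[.1184,.993]+160.4)
E
```

```text
[556.53622014 117.86396383  41.        ] 82.70874454947626
clock: 27.1
eef_pos: [536.2, -39.4, 221.7]
tcp_rot: [3.14, -0.006, -0.116]
contact_force: [-0.9, -0.4, -1.6]
opening: 0.26
[-0.85610625 -0.44014771 -1.56484463] [ 0.12332084  0.04090029 -0.02003218] 84.5298668158259
```

```bash
python3 -m creep '30 0 0 0 0;35 0 0 0 0;42 0 0 0 0;50 0 0 0 0;60 0 0 0 0;60 0 0 0 0'; python3 -m creep '60 0 0 -1 0;60 0 0 -3 0;60 0 0 -6 0;60 0 0 -10 0;60 0 3 -14 0;60 0 8 -18 0;60 0 10 -18 0;60 0 10 -18 0;60 0 10 -18 0;60 0 10 -18 0';python3 - <<'E'
from h import *
s=sense();print(s['contact_force'],s["eef_pos"],s["qvel"].round(3))
p,d=grab_frame("scene");np.savez("s15.npz",p=p,d=d);cv2.imwrite('pics/s15.png',cv2.resize(p[140:230,210:330],None,fx=6,fy=6,interpolation=2))
k=K("wrist");p,d=grab_frame("wrist");cv2.imwrite('pics/w15.png',p);np.savez("w15.npz",p=p,d=d,W=k[3])
P,D=grab_frame("top");cv2.imwrite('pics/t15.png',P)
C=cloud("wrist",d).reshape(-1,3);m=(np.hypot(C[:,0]-545.4,C[:,1]-36)<14)&(C[:,2]>150)&(C[:,2]<200);print(m.sum(),np.percentile(C[m][:,2],[50,75,90]) if m.sum() else 0)
z=np.load("s15.npz");C=cloud("scene",z["d"]);R=C[165:200,275:300].reshape(-1,3)
m=(np.hypot(R[:,0]-545.4,R[:,1]-36)<14)&(R[:,2]>150)&(R[:,2]<220);print(np.percentile(R[m][:,2],[50,75,90]).round(1))
E
```

```text
clock: 27.7
eef_pos: [536.3, -39.4, 221.7]
tcp_rot: [3.14, -0.006, -0.116]
contact_force: [-0.7, 0.0, 0.6]
opening: 0.597
clock: 28.7
eef_pos: [523.3, -137.5, 401.4]
tcp_rot: [3.14, -0.005, -0.116]
contact_force: [0.5, -0.7, -0.8]
opening: 0.6
[ 0.52291052 -0.66994016 -0.79847043] [ 523.27849123 -137.50393935  401.41246625] [ 0.012  0.009  0.001  0.    -0.001 -0.005]
0 0
[181.2 182.4 183. ]
```

View pics/s15.png

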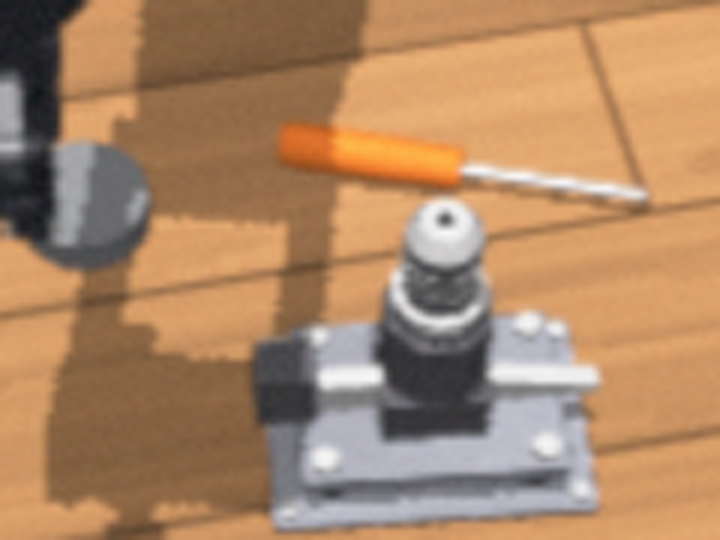

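View pics/w15.png

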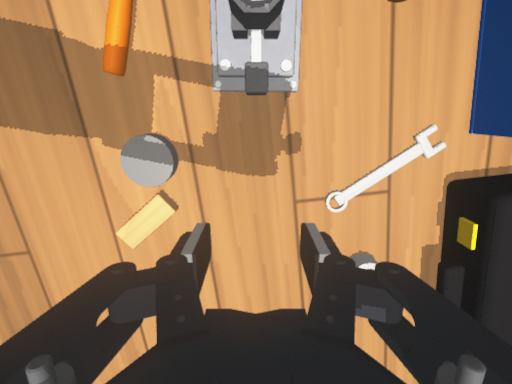

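View pics/t15.png

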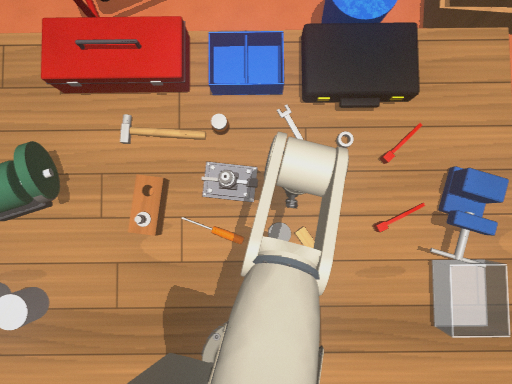

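```bash
python3 -m creep '60 0 -4 -2 0;60 0 -8 -2 0;60 0 -12 -2 0;60 0 -17.5 -2 0;60 0 -17.5 -2 0;60 0 -17.5 -2 0;60 0 -17.5 -2 0;60 0 -17.5 -2 0';python3 - <<'E'
from h import *
s=sense();print(s["eef_pos"],s["tcp_rot"])
k=K("wrist");p,d=grab_frame("wrist");cv2.imwrite('pics/w16.png',p);np.savez("w16.npz",p=p,d=d,W=k[3])
for n in("w8","w16"):
    z=np.load(n+".npz");d=z["d"]
    if n=="w8":
        # rebuild pose: camera rigid to tool; w8 pose
        W=k[3];e=s["eef_pos"];a=s["tcp_rot"][2]
        from scipy.spatial.transform import Rotation as Ro
        R1=Ro.from_euler("xyz",s["tcp_rot"]).as_matrix();R0=Ro.from_euler("xyz",[-3.13421497,1.24589016e-03,-1.54499175]).as_matrix()
        T1=np.eye(4);T1[:3,:3]=R1;T1[:3,3]=e;T0=np.eye(4);T0[:3,:3]=R0;T0[:3,3]=[544.84657579,36.08357914,420.91604363]
        kk=(k[0],k[1],k[2],W@T1@np.linalg.inv(T0))
    else: kk=k
    C=cloud("wrist",d,kk).reshape(-1,3)
    for r in(8,14):
        m=(np.hypot(C[:,0]-545,C[:,1]-36)<r)&(C[:,2]>150)&(C[:,2]<200);print(n,r,m.sum(),np.percentile(C[m][:,2],[50,75,90]).round(1))
    m=(np.hypot(C[:,0]-545,C[:,1]-36)<60)&(C[:,2]>25)&(C[:,2]<45);print("plate",np.median(C[m][:,2]))
    rr=np.hypot(C[:,0]-545,C[:,1]-36);m=(rr<24.5)&(rr>20)&(C[:,2]>100)&(C[:,2]<140);print("flange/face",np.histogram(C[m][:,2],np.arange(100,140,2)))
E
```

```text
clock: 29.65
eef_pos: [543.4, 35.6, 420.8]
tcp_rot: [3.139, -0.005, -0.116]
contact_force: [-0.9, -0.3, -0.6]
opening: 0.599
[543.39295258  35.64208021 420.76390922] [ 3.13946847 -0.00450675 -0.11590796]
w8 8 264 [174.6 175.1 175.6]
w8 14 744 [174.2 174.8 175.2]
plate 35.00185481352773
flange/face (array([  0,   0,   0,   0,   0,   0,   0,  93,  90,  16,  46, 117,   2,
         0,   0,   0,   0,   0,   0]), array([100, 102, 104, 106, 108, 110, 112, 114, 116, 118, 120, 122, 124,
       126, 128, 130, 132, 134, 136, 138]))
w16 8 283 [184.2 184.6 184.9]
w16 14 855 [183.6 184.2 184.7]
plate 33.93411056044967
flange/face (array([  0,   0,   0,   0,   0,   0,  16, 222,  10,   0,   0,   0,   0,
         4,  16,  67,  76,   0,   0]), array([100, 102, 104, 106, 108, 110, 112, 114, 116, 118, 120, 122, 124,
       126, 128, 130, 132, 134, 136, 138]))
```

View pics/w16.png

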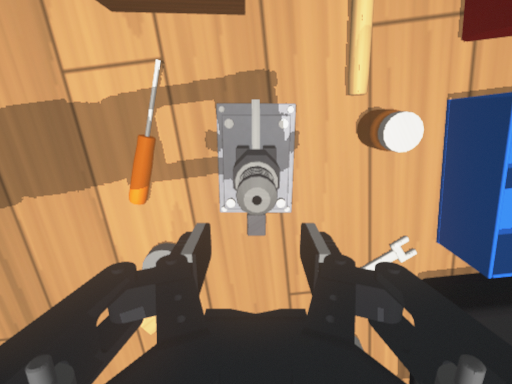

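```bash
python3 -c "
from rig import *;sign_off();s=sense();print(s['clock'])"
```

```text
the job is handed in; nothing more can be done
the job is handed in; nothing more can be done
```

The job is done and handed in; the robot clock was at about 29.7 s at my last look, against the limit of 72 s.

- **Seating:** I moved the chuck from the rack to the socket and turned it to and fro with a push that peaked at about 17 N, which pressed the cushion down by my estimate 4 to 5 mm. I then let go. Wrist depth afterwards put the flange within about 0.5 mm of the face.
- **Drift:** I took the dark-butted steel drift, left the red look-alikes alone, and drove it along the slot floor. The push peaked at about 8 N as the taper broke loose. By the arm pose, the tip ended about 84 mm past the socket's axis.
- **Last checks:** By the wrist depth, the flange stands about 10.5 mm above the face, on the drift. The gripper is open and about 60 mm above the chuck, with contact forces near zero, and nothing else looks moved.
- **Disagreement:** The scene camera's depth gave a lift of only about 9.5 mm, and at one point it put the tip about 1.5 mm farther in than the arm pose did. Both are within the calibration error, but 9.5 mm leaves only a small margin over the required 9 mm.

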